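# Connect the glue feed couplings under emergency stop

### The arm

A 7-joint arm with a two-finger parallel gripper is mounted at the origin on the work surface; the furniture and walls round the work are solid. World frame = base frame: x ahead of the robot, y to its left, z up, the work surface at z = 0. Lengths are in m, angles in degrees, forces in N, time in s.
With the tool pointing down it reaches from about 0.425 to 0.875 m from the base axis. Payload 4.7 kg.
Tool frame: the origin (TCP) lies between the finger pads; the fingertips stand 19 mm ahead of it and the grasp point (between the pads) is the TCP; x points along the fingers, z is the direction in which the jaws open and shut, and the axes are right-handed (so a half turn about x gives the same grasp; the last joint's range is limited). The gripper opens to 87 mm and grips with 3 to 60 N. Pads are 19 mm wide; open, the fingers measure 117 mm over their backs; the gripper's body (75 mm by 190 mm) begins 51 mm behind the grasp point.
Start: joints at [-69.15, 18.392, -4.016, 83.108, 1.295, 78.541, -3.26], TCP at [0.223, 0.611, 0.242] pointing down, gripper open.
Joint ranges: [-163.93, 163.93], [-17.29, 119.83], [-79.2, 71.16], [3.27, 140.29], [-89.18, 269.18], [5.43, 117.66], [-154.24, 154.24]. Speed limits (degrees/s): [147.25, 147.25, 180, 180, 180, 180, 180].

### API

Orientations are given as [roll, pitch, yaw] about the fixed x, y, z axes, in that order (R = Rz(yaw) Ry(pitch) Rx(roll)).
In Python, from cell import monitor, read_camera, camera_model, env, regions_of gives the robot as it stands. The module is installed in compiled form; this text tells all that it offers.
- The arm moves only by the tool step_arm, never from a script. Its argument "deltas" is a list of rows, each a list of 5 numbers: the gripper's target within -1 to 1 (fully open at 1, half-way at 0, shut at -1), then the shift along the tool's x, y, z in m, then the turn about the tool's x in degrees. A call has 1 to 12 rows; each row is the pose to reach, as a shift and turn from the pose commanded when the call began, along the tool's axes at that moment; what a row does not reach only later rows make up. A row lasts 1/8 s, in which the tool goes at most 62.5 mm and 10.7 degrees, less where a joint would pass 70% of its speed; a pose out of reach is approached as far as the arm can. A call with a gripper value outside its range is refused whole. The fingers move at their own pace and stop on an object; "newtons" is the grip in N (left out, the last holds). Time passes only in rows, so rows that repeat a pose let the fingers close. It gives the time, the measured TCP pose, the force and the opening at its end, in the units of the state.
- monitor.get_obs(): the state, without advancing time (a new reading comes with each control period).
- read_camera(name): name is "scene" or "side" or "wrist"; returns (picture, depth): 384x512x3 uint8, red, green, blue; 384x512 float32, m along the optical axis (not along the pixel's ray), 0 where there is no reading.
- camera_model(name): a dict with "fx", "fy", "cx", "cy" (pixels), "k1" (the pictures are not rectified: a ray, as slopes to the right and down, at radius r is drawn at 1 + k1 r^2 times it, then the intrinsics apply), "xyz" and "attitude" of the camera in the world. Camera axes: x right, y down, z forward; pixel columns grow to the right and rows downward; lengths in m; the calibration is good to about 2 mm. A picture is of the moment at which its call begins: read the wrist's pose just before it. camera_model takes no time and is no camera call; for the wrist camera it gives the pose at the moment of the call.
- env.sign_off(): hands the job in, once; it reports no verdict.
Trained networks look in the newest picture that a camera, given by its name, has taken for a name from the list of things; names that differ only in an ending like _2 or _b are one class to them, and where a whole thing is asked for, a point or a joint stands for the part that bears it (a point fixed in the world has none). Each returns a list of dicts, best first, with "p" (0 to 1); they miss things now and then, are a little off and sometimes report something else, mostly with a low value. They report only what shows in the picture. A call takes as long as a camera call. They do not tell look-alikes from the thing itself.
- regions_of(camera, thing): "pixels" (384x512 bool, what is visible of it) and "pixel" ([column, row] in pixels, amid what is visible of it).
The state is a dict: "time_s": time; "qpos": joint angles; "joint_velocities": joint speeds; "effort": joint torques, N m; "tool_pos": TCP position; "tool_rot": TCP orientation; "force": force on the tool from outside, world axes, zero at the start; "wrist_torque": the same for the moment, N m; "grip_width": finger opening in m.
Only numpy, scipy, OpenCV 4.12 (cv2) and the standard library are available. Lean on these libraries where they do the work, as an engineer would, in place of code of your own. Each camera call takes 0.05 s, during which the arm holds its last target. There are 200 camera calls.

### The job

The glue feed is to be connected: press the red stop button down so that it stays down, and while it is down push each coupling fully onto the adaptor with the band of its own colour and swing both its cam arms all the way down. Any dust cap on an adaptor comes off first and goes in the grey tray. Only when all is connected, turn the stop button clockwise to bring it fully up again, and leave the other things on the table where they are.

Things in the scene. Friction and masses are not known exactly. Their poses are not given: they have to be found in the camera images.
- manifold: Fixed grey manifold block, 100 mm along its x, 320 mm along its y, 34 mm high (top face); origin under its middle. The blue- and the yellow-banded adaptor stand on it 100 mm either side of the middle along its y, which is which varies; a coupling may be seated turned any way round.
- port_blue_top (a point): Centre of the top face of the fixed blue-banded upright adaptor, about 108 mm above the table. From the top: head 34 mm diameter, 12 mm deep, top edge chamfered; groove 21 mm diameter, 18 mm deep; body 34 mm diameter; foot flange 56 mm on the block, 74 mm below the top. A 20 mm rubber gasket stands 3 mm proud in the head and springs flush under about 5 N. z up.
- cap_blue_grip (a point): Middle of the finger knob of the blue dust cap (may be absent: None). Cup 45 mm across, 19 mm high, mouth down, bore 38 mm, 15 mm deep; on top a knob 22 mm diameter, 22 mm high; 40 g. This point is 30 mm above the lower rim, 11 mm above the shoulder and below the top. Starts loose on the blue adaptor, on its gasket; lifts straight off. z up.
- coupling_blue_grip (a point): Middle of the tail of the loose blue-banded coupling: sleeve 52 mm diameter, 40 mm high, bore 38 mm, 34 mm deep, mouth down; tail 30 mm diameter, 24 mm high on top; 260 g. Point 52 mm above the lower rim, 12 mm above the shoulder. z up; +y towards arm a, -y arm b. Starts on the table, arms raised. Home: 18 mm above the adaptor's top point; laid on, about 2 mm higher until the arms pull it down.
- coupling_blue_a (a joint): Swing of cam arm a of the blue coupling, rad: 0 raised (25 degrees above level), 1.3 fully down at its stop (50 degrees below level), its cam locked in the groove. Stays where left; 1 to 3 N near the end moves it, more as the cam bites. The cam is clear of the bore only below about 0.3, and on the adaptor the arm closes only when the coupling is within some 5 mm of home.
- coupling_blue_a_end (a point): End of cam arm a's brass lever (13 mm wide, 6 mm thick), on its centre line, 54 mm from its hinge. The hinge lies on the coupling's +y side, 26 mm from the axis and 18.5 mm above the lower rim; the arm points outward and swings in the plane through the axis. Pressing straight down 26 mm outside the hinge takes it all the way.
- coupling_blue_b (a joint): Swing of cam arm b of the blue coupling, rad: 0 raised (25 degrees above level), 1.3 fully down at its stop (50 degrees below level), its cam locked in the groove. Stays where left; 1 to 3 N near the end moves it, more as the cam bites. The cam is clear of the bore only below about 0.3, and on the adaptor the arm closes only when the coupling is within some 5 mm of home.
- coupling_blue_b_end (a point): End of cam arm b's brass lever (13 mm wide, 6 mm thick), on its centre line, 54 mm from its hinge. The hinge lies on the coupling's -y side, 26 mm from the axis and 18.5 mm above the lower rim; the arm points outward and swings in the plane through the axis. Pressing straight down 26 mm outside the hinge takes it all the way.
- port_yellow_top (a point): Centre of the top face of the fixed yellow-banded upright adaptor, about 108 mm above the table. From the top: head 34 mm diameter, 12 mm deep, top edge chamfered; groove 21 mm diameter, 18 mm deep; body 34 mm diameter; foot flange 56 mm on the block, 74 mm below the top. A 20 mm rubber gasket stands 3 mm proud in the head and springs flush under about 5 N. z up.
- cap_yellow_grip (a point): Middle of the finger knob of the yellow dust cap (may be absent: None). Cup 45 mm across, 19 mm high, mouth down, bore 38 mm, 15 mm deep; on top a knob 22 mm diameter, 22 mm high; 40 g. This point is 30 mm above the lower rim, 11 mm above the shoulder and below the top. Starts loose on the yellow adaptor, on its gasket; lifts straight off. z up.
- coupling_yellow_grip (a point): Middle of the tail of the loose yellow-banded coupling: sleeve 52 mm diameter, 40 mm high, bore 38 mm, 34 mm deep, mouth down; tail 30 mm diameter, 24 mm high on top; 260 g. Point 52 mm above the lower rim, 12 mm above the shoulder. z up; +y towards arm a, -y arm b. Starts on the table, arms raised. Home: 18 mm above the adaptor's top point; laid on, about 2 mm higher until the arms pull it down.
- coupling_yellow_a (a joint): Swing of cam arm a of the yellow coupling, rad: 0 raised (25 degrees above level), 1.3 fully down at its stop (50 degrees below level), its cam locked in the groove. Stays where left; 1 to 3 N near the end moves it, more as the cam bites. The cam is clear of the bore only below about 0.3, and on the adaptor the arm closes only when the coupling is within some 5 mm of home.
- coupling_yellow_a_end (a point): End of cam arm a's brass lever (13 mm wide, 6 mm thick), on its centre line, 54 mm from its hinge. The hinge lies on the coupling's +y side, 26 mm from the axis and 18.5 mm above the lower rim; the arm points outward and swings in the plane through the axis. Pressing straight down 26 mm outside the hinge takes it all the way.
- coupling_yellow_b (a joint): Swing of cam arm b of the yellow coupling, rad: 0 raised (25 degrees above level), 1.3 fully down at its stop (50 degrees below level), its cam locked in the groove. Stays where left; 1 to 3 N near the end moves it, more as the cam bites. The cam is clear of the bore only below about 0.3, and on the adaptor the arm closes only when the coupling is within some 5 mm of home.
- coupling_yellow_b_end (a point): End of cam arm b's brass lever (13 mm wide, 6 mm thick), on its centre line, 54 mm from its hinge. The hinge lies on the coupling's -y side, 26 mm from the axis and 18.5 mm above the lower rim; the arm points outward and swings in the plane through the axis. Pressing straight down 26 mm outside the hinge takes it all the way.
- stop_top (a point): Centre of the top of the red mushroom stop button on the fixed yellow box (80x80 mm, 60 mm high). Head 40 mm diameter; its widest band lies 5 to 15 mm below this point, its underside 21 mm below. Up, this point is 91 mm above the table; pressed, 83 mm. z is up.
- stop_press (a joint): How far the mushroom is pressed, m: 0 = up (reset), 0.008 = fully down. About 4 to 8 N presses it; it stays down.
- stop_turn (a joint): Turn of the mushroom, rad, anticlockwise from above. It rides on a steep thread: pressing it 8 mm down winds it from 0 to 0.8; turning it clockwise back to 0 (about 0.04 N m) raises it 8 mm again.
- tray_in (a point): Centre of the inner floor (4 mm above the table) of the loose grey tray for dust caps; outside 150 mm along its x by 110 mm along its y, walls 4 mm thick and 30 mm high. z is up.
- thread_spool_0: Bystander: spool of white thread, 47 mm diameter, 60 mm high, origin under its middle.
- rubber_stamp: Bystander: wooden hand stamp, 36x40 mm, 74 mm high, origin under its middle.
Things that resemble listed ones, but are neither listed nor needed, are in the scene too. Leave any pink, purple or turquoise look-alike of the part that bears cap_yellow_grip alone.

How it is judged (in metres and radians):
On the way, in this order (a step that is already met when the one before it is completed fails the run):
1. the stop button is pressed down (value of joint stop_press above 0.0065 m), for 0.2 s.
2. with the stop still down, the dust caps lie in the tray and both couplings are home on the adaptors of their own colour with both cam arms down (value of joint stop_press above 0.0055 m and horizontal distance between coupling_blue_grip and port_blue_top below 0.004 m and z of coupling_blue_grip in the frame of port_blue_top between 0.015 and 0.021 m and angle between each of coupling_blue_grip, coupling_yellow_grip's own z axis and vertical below 0.07 rad and value of joint each of coupling_blue_a, coupling_blue_b, coupling_yellow_a, coupling_yellow_b above 1.1 rad and horizontal distance between coupling_yellow_grip and port_yellow_top below 0.004 m and z of coupling_yellow_grip in the frame of port_yellow_top between 0.015 and 0.021 m and x of cap_blue_grip in the frame of tray_in between -0.071 and 0.071 m and y of cap_blue_grip in the frame of tray_in between -0.051 and 0.051 m and z of cap_blue_grip in the frame of tray_in between 0 and 0.08 m and x of cap_yellow_grip in the frame of tray_in between -0.071 and 0.071 m and y of cap_yellow_grip in the frame of tray_in between -0.051 and 0.051 m and z of cap_yellow_grip in the frame of tray_in between 0 and 0.08 m), for 0.3 s.
3. the stop button is turned back up (value of joint stop_press below 0.0018 m), for 0.2 s.
At the end, for the whole second after the job is handed in: Dust caps lie at rest inside the tray; each coupling is home on the adaptor of its own colour (axis within 4 mm, no more than 3 mm proud, tilt under 4 degrees), both cam arms past 1.1 of 1.3 rad; the stop button is up again (pressed less than 1.8 mm) (value of joint stop_press below 0.0018 m and horizontal distance between coupling_blue_grip and port_blue_top below 0.004 m and z of coupling_blue_grip in the frame of port_blue_top between 0.015 and 0.021 m and angle between each of coupling_blue_grip, coupling_yellow_grip's own z axis and vertical below 0.07 rad and value of joint each of coupling_blue_a, coupling_blue_b, coupling_yellow_a, coupling_yellow_b above 1.1 rad and horizontal distance between coupling_yellow_grip and port_yellow_top below 0.004 m and z of coupling_yellow_grip in the frame of port_yellow_top between 0.015 and 0.021 m and x of cap_blue_grip in the frame of tray_in between -0.071 and 0.071 m and y of cap_blue_grip in the frame of tray_in between -0.051 and 0.051 m and z of cap_blue_grip in the frame of tray_in between 0 and 0.08 m and x of cap_yellow_grip in the frame of tray_in between -0.071 and 0.071 m and y of cap_yellow_grip in the frame of tray_in between -0.051 and 0.051 m and z of cap_yellow_grip in the frame of tray_in between 0 and 0.08 m); the robot touches nothing.
It fails at once if the blue coupling sits on its adaptor with a cam arm not yet down while the stop button is up (value of joint stop_press below 0.003 m and horizontal distance between coupling_blue_grip and port_blue_top below 0.004 m and z of coupling_blue_grip in the frame of port_blue_top between 0.015 and 0.021 m and angle between coupling_blue_grip's own z axis and vertical below 0.07 rad and value of joint any of coupling_blue_a, coupling_blue_b below 1 rad).
It fails at once if the yellow coupling sits on its adaptor with a cam arm not yet down while the stop button is up (value of joint stop_press below 0.003 m and horizontal distance between coupling_yellow_grip and port_yellow_top below 0.004 m and z of coupling_yellow_grip in the frame of port_yellow_top between 0.015 and 0.021 m and angle between coupling_yellow_grip's own z axis and vertical below 0.07 rad and value of joint any of coupling_yellow_a, coupling_yellow_b below 1 rad).
It fails at once if a bystander (spool or stamp) is moved more than 3 cm (distance of any of thread_spool_0, rubber_stamp from where it was at the start of the episode above 0.03 m).
Of cap_blue, cap_yellow only 1 to 2 are there at a start; the rules pass over those that are not, and their reading is None.
At some moment in a run one of coupling_blue, coupling_yellow, tray may be knocked a few centimetres aside while the robot is not near it.
It also fails if it takes over 210 s, if anything falls off the work surface, if the arm or the gripper's body presses on something with over 40 N, if the wrist force passes 120 N, or if a joint passes its speed limit or range.

## Working session

There is one attempt and no reset: what is moved stays moved. The work goes in short steps, Python scripts to look and compute and a tool call to move; the robot and the scene stay as the last step left them, time stands still between calls to the robot, and variables do not carry over. Pictures are saved under pics/ and viewed, about 12 in all and at most 16, crops included, and the job is handed in when it is done.

Besides the shell and the picture viewer there is one more tool, called after ">>>" by a JSON object that holds its "api" and its "payload", one argument or row to a line. step_arm: Moves the arm, as the interface text tells. Its arguments: {"type":"object","properties":{"deltas":{"type":"array"},"newtons":{"type":"number"}},"required":["deltas"]}

```bash
mkdir -p pics; cat > h.py <<'E'
import numpy as np, cv2
from scipy.spatial.transform import Rotation as R
from cell import monitor, read_camera, camera_model, env, regions_of
def look(n):
    m=camera_model(n); p,d=read_camera(n); return p,d,m
def rot(m):
    a=np.array(m["attitude"],float)
    if a.shape==(3,3): return a
    if a.size==4: return None
    return R.from_euler('xyz',a,degrees=True).as_matrix()
def cloud(d,m):
    v,u=np.mgrid[0:d.shape[0],0:d.shape[1]]
    x=(u-m["cx"])/m["fx"]; y=(v-m["cy"])/m["fy"]
    xd,yd=x.copy(),y.copy()
    for _ in range(8):
        s=1+m["k1"]*(x*x+y*y); x=xd/s; y=yd/s
    P=np.stack([x*d,y*d,d],-1)
    return P@rot(m).T+np.array(m["xyz"])
def save(n,p): cv2.imwrite("pics/"+n+".png",p[...,::-1])
E
python3 - <<'E'
from h import *
for n in("scene","side","wrist"):
    p,d,m=look(n); print(n,m); np.savez(n,p=p,d=d,P=cloud(d,m)); save(n+"0",p)
print(monitor.get_obs())
a=[cv2.imread(f"pics/{n}0.png") for n in("scene","side")]
E
```

```text
scene {'fx': 412.69706567793565, 'fy': 412.69706567793565, 'cx': 255.89113028167174, 'cy': 189.55164535733255, 'k1': -0.13841030457590572, 'xyz': array([ 0.00827958, -0.54461145,  0.91074149]), 'attitude': array([-137.36503358,    0.57324605,  -43.60129513])}
side {'fx': 387.81712098083545, 'fy': 387.81712098083545, 'cx': 263.29666651493915, 'cy': 192.58180302448224, 'k1': 0.04165611030837391, 'xyz': array([0.43464554, 0.90497052, 0.67526402]), 'attitude': array([-123.34924063,    1.44296185, -176.61733733])}
wrist {'fx': 269.49009994120485, 'fy': 269.49009994120485, 'cx': 252.28636883349247, 'cy': 193.62809296111502, 'k1': -0.00840719072899985, 'xyz': array([0.14336758, 0.63875307, 0.38345899]), 'attitude': array([1.62136572e+02, 1.12576979e-01, 6.99433283e+01])}
{'time_s': 0.15, 'qpos': array([-69.15052557,  18.42846357,  -4.01424221,  83.15837823,
         1.29683286,  78.53950701,  -3.26010281]), 'joint_velocities': array([-0.06028896, -0.20386204, -0.04395886, -0.23790609,  0.01389758,
        0.14030373,  0.07980099]), 'effort': array([-2.95127384e-04, -4.91803765e+01, -4.04813904e-01, -3.12875998e+01,
       -6.39289920e-02,  4.06199321e-02,  1.32571872e-04]), 'tool_pos': array([0.22269303, 0.61026002, 0.24072619]), 'tool_rot': array([-174.93961104,   89.9186442 , -104.9806632 ]), 'force': array([ 0.08507403, -0.32006117, -0.82226625]), 'wrist_torque': array([ 0.00777424, -0.01148402,  0.0524153 ]), 'grip_width': 0.08705548516753725}
```

View pics/scene0.png

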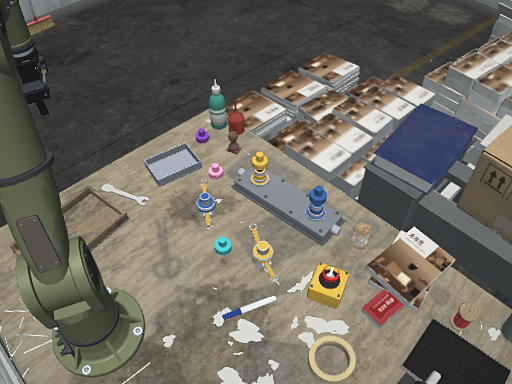

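View pics/side0.png

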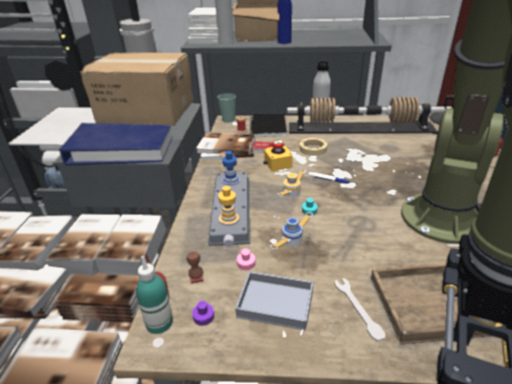

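```bash
python3 - <<'E'
from h import *
Z={}
for n in("scene","side"):
    P=cloud(*(lambda p,d,m:(d,m))(*look(n)))
    for t in ("manifold","cap_blue_grip","cap_yellow_grip","coupling_blue_grip","coupling_yellow_grip","stop_top","tray_in","thread_spool_0","rubber_stamp"):
        try: r=regions_of(n,t)
        except Exception as e: print(n,t,e); continue
        for q in r[:5]:
            X=P[q["pixels"]]; X=X[np.isfinite(X).all(1)]
            if len(X)==0: continue
            zt=np.percentile(X[:,2],97); T=X[X[:,2]>zt-.006]
            print(n,t,round(q["p"],2),np.round(q["pixel"]),len(X),"med",np.median(X,0).round(3),"top",((T.min(0)+T.max(0))/2).round(3))
E
```

```text
scene manifold 0.64 [288. 204.] 3418 med [ 0.58  -0.053  0.032] top [ 0.337 -0.2    0.471]
scene manifold 0.22 [360. 233.] 401 med [ 0.636 -0.268  0.055] top [ 0.338 -0.393  0.483]
scene cap_blue_grip 0.85 [318. 195.] 266 med [ 0.606 -0.137  0.115] top [ 0.613 -0.132  0.136]
scene cap_blue_grip 0.28 [258. 181.] 238 med [0.583 0.057 0.051] top [0.588 0.062 0.08 ]
scene cap_yellow_grip 0.75 [259. 160.] 217 med [0.586 0.061 0.115] top [ 0.305 -0.233  0.522]
scene cap_yellow_grip 0.68 [200. 136.] 155 med [0.605 0.358 0.019] top [ 0.314 -0.084  0.474]
scene cap_yellow_grip 0.55 [212. 170.] 191 med [0.528 0.196 0.018] top [ 0.276 -0.167  0.474]
scene cap_yellow_grip 0.5 [224. 248.] 226 med [ 0.364 -0.031  0.019] top [ 0.193 -0.281  0.473]
scene cap_yellow_grip 0.28 [208. 221.] 46 med [0.39  0.058 0.029] top [0.383 0.049 0.034]
scene coupling_blue_grip 0.92 [208. 201.] 489 med [0.413 0.096 0.034] top [ 0.221 -0.213  0.485]
scene coupling_yellow_grip 0.65 [261. 254.] 600 med [ 0.411 -0.131  0.037] top [ 0.222 -0.326  0.485]
scene stop_top 0.47 [319. 196.] 268 med [ 0.606 -0.137  0.115] top [
[... 1128 characters left out ...]
ling_blue_grip 0.82 [296. 229.] 617 med [0.423 0.122 0.033] top [0.422 0.5   0.367]
side coupling_yellow_grip 0.74 [193. 269.] 375 med [0.647 0.26  0.031] top [0.549 0.571 0.371]
side coupling_yellow_grip 0.69 [287. 187.] 383 med [ 0.422 -0.107  0.037] top [0.424 0.385 0.368]
side stop_top 0.52 [281. 145.] 65 med [ 0.47  -0.284  0.084] top [0.461 0.304 0.381]
side tray_in 0.73 [280. 244.] 85 med [0.453 0.153 0.028] top [0.458 0.168 0.033]
side tray_in 0.57 [276. 297.] 3568 med [0.459 0.322 0.006] top [0.46  0.581 0.35 ]
side tray_in 0.37 [228. 160.] 191 med [ 0.613 -0.121  0.115] top [ 0.615 -0.13   0.137]
side rubber_stamp 0.76 [194. 268.] 389 med [0.647 0.26  0.031] top [0.549 0.571 0.371]
```

Two adaptors on the manifold, both capped: blue cap at scene px (318,195), yellow at (259,160). Look-alikes of the yellow cap: pink (216,171), purple (202,136) and turquoise (223,245), all on the table, so not to be touched. Couplings: blue (207,203), yellow (262,251). Stop (330,275), tray (172,163), stamp (234,143), spool (360,234).

```bash
cat >> h.py <<'E'
def at(xy,r,z0,z1,X): 
    k=(np.hypot(X[:,0]-xy[0],X[:,1]-xy[1])<r)&(X[:,2]>z0)&(X[:,2]<z1); return k
def circ(X,r):
    # fit centre of a disc/cylinder of radius r from outer outline of points: min enclosing circle + median info
    (c,rr)=cv2.minEnclosingCircle((X[:,:2]*1000).astype(np.float32)); return np.array(c)/1000,rr
def tgt(xyz,yaw=None):
    """delta in tool axes from present measured pose to world xyz; yaw = world heading (deg) of jaw axis z"""
    o=monitor.get_obs(); M=R.from_euler('xyz',o["tool_rot"],degrees=True).as_matrix()
    d=M.T@(np.array(xyz)-o["tool_pos"]); h=np.degrees(np.arctan2(M[1,2],M[0,2]))
    s="tool delta %s  jaw heading %.1f q7 %.1f"%(d.round(4),h,o["qpos"][6])
    if yaw is not None: s+="  turn about x %.1f"%(-(((yaw-h)+90)%180-90))
    return s
E
python3 - <<'E'
from h import *
for n in("scene","side"):
    z=np.load(n+".npz"); ok=z["d"].ravel()>0; X=z["P"].reshape(-1,3)[ok]; C=z["p"].reshape(-1,3)[ok].astype(int)
    for nm,xy,r,a,b in(("capB",(.613,-.13),.04,.130,.145),("capY",(.59,.065),.04,.130,.145),("stop",(.47,-.29),.04,.085,.1),("cB",(.418,.11),.04,.06,.07),("cY",(.417,-.12),.04,.06,.07),("capBcup",(.613,-.13),.04,.111,.119),("capYcup",(.59,.065),.04,.111,.119),("Bsh",(.418,.11),.035,.037,.044),("Ysh",(.417,-.12),.035,.037,.044)):
        k=at(xy,r,a,b,X); 
        if k.sum()<5: print(n,nm,k.sum());continue
        print(n,nm,k.sum(),circ(X[k],0),"med",np.median(X[k],0).round(4))
    for nm,xy in(("cB",(.418,.11)),("cY",(.417,-.12))):
        k=at(xy,.085,.022,.055,X); rr=np.hypot(X[:,0]-xy[0],X[:,1]-xy[1]); k&=rr>.045; Y=X[k,:2]-xy
        an=np.degrees(np.arctan2(Y[:,1],Y[:,0])); print(n,nm,"arms",k.sum(),np.histogram(an,bins=24,range=(-180,180))[0])
        for sgn in(1,-1):
            A=(np.exp(2j*np.radians(an))).mean(); e=np.degrees(np.angle(A))/2
            q=np.cos(np.radians(an-e))*sgn>0.8; print("  dir",e,C[k][q].mean(0).round(),(Y[q].mean(0)+xy).round(4))
    k=at((.46,.33),.14,.022,.036,X)  # tray walls
    print("tray",cv2.minAreaRect((X[k,:2]*1000).astype(np.float32)))
    k=at((.585,-.03),.2,.031,.037,X); print("manif",cv2.minAreaRect((X[k,:2]*1000).astype(np.float32)))
E
```

```text
scene capB 52 (array([ 0.61427045, -0.13072571]), 12.401982307434082) med [ 0.6113 -0.132   0.1362]
scene capY 42 (array([0.59266199, 0.06810049]), 10.550766944885254) med [0.591  0.0664 0.1359]
scene stop 86 (array([ 0.47027438, -0.29718893]), 19.966461181640625) med [ 0.465  -0.2993  0.0886]
scene cB 67 (array([0.42128033, 0.10699357]), 15.062782287597656) med [0.421  0.1053 0.0638]
scene cY 102 (array([ 0.42143948, -0.12118884]), 15.407355308532715) med [ 0.4207 -0.122   0.0637]
scene capBcup 119 (array([ 0.61331586, -0.13201054]), 23.324657440185547) med [ 0.6063 -0.1374  0.115 ]
scene capYcup 97 (array([0.59394611, 0.0656292 ]), 23.619495391845703) med [0.5864 0.062  0.1146]
scene Bsh 111 (array([0.41982803, 0.10673783]), 25.230701446533203) med [0.4128 0.0972 0.0402]
scene Ysh 146 (array([ 0.42068307, -0.12164357]), 25.844573974609375) med [ 0.4113 -0.1305  0.0398]
scene cB arms 84 [ 0  0  0 22 26  0  0  0  0  0  0  0  0  0  0 36  0  0  0  0  0  0  0  0]
  dir 57.21602187184717 [213. 181. 109.] [0.4568 0.1606]
  dir 57.21602187184717 [199. 169. 104.] [0.3859 0.0528]
scene cY ar
[... 1199 characters left out ...]
0.42248672, -0.11808936]), 25.93569564819336) med [ 0.4222 -0.109   0.0409]
side cB arms 112 [ 0  0  0 31 27  0  0  0  0  0  0  0  0  0  1 52  1  0  0  0  0  0  0  0]
  dir 56.49937807600616 [209. 176. 114.] [0.4574 0.1623]
  dir 56.49937807600616 [215. 184. 122.] [0.3866 0.0561]
side cY arms 62 [ 0  0  0  0 34  3  0  0  0  0  0  0  0  0  0  9 16  0  0  0  0  0  0  0]
  dir 65.93982802297447 [202. 170. 115.] [ 0.4483 -0.0633]
  dir 65.93982802297447 [221. 187. 126.] [ 0.3949 -0.1777]
tray ((467.4582214355469, 299.632080078125), (158.76318359375, 174.28048706054688), 79.67023468017578)
manif ((524.9176025390625, -29.739105224609375), (256.3847351074219, 338.41204833984375), 5.733748912811279)
```

```bash
python3 - <<'E'
from h import *
print(tgt((.5,.25,.25)),tgt((.47,-.295,.16)))
E
```

```text
tool delta [-0.0084 -0.384  -0.2438]  jaw heading 70.0 q7 -3.3 tool delta [ 0.0816 -0.5426 -0.7661]  jaw heading 70.0 q7 -3.3
```

>>> {"api": "step_arm", "payload": {
  "deltas": [
    [-1,0,-0.05,-0.03,8],
    [-1,0,-0.1,-0.06,16],
    [-1,0,-0.15,-0.09,24],
    [-1,0,-0.2,-0.12,32],
    [-1,0,-0.25,-0.15,40],
    [-1,0,-0.3,-0.19,48],
    [-1,0,-0.34,-0.22,52],
    [-1,0,-0.384,-0.244,56],
    [-1,0,-0.41,-0.3,64],
    [-1,0,-0.43,-0.36,72],
    [-1,0,-0.45,-0.42,80],
    [-1,0,-0.46,-0.48,88]
  ],
  "newtons": 20
}}

```text
time_s: 2.65
tool_pos: [0.4904, -0.0002, 0.2419]
tool_rot: [21.5, 89.9, 3.2]
force: [1.1, -0.1, 0.6]
grip_width: 0.0003
```

```bash
python3 - <<'E'
from h import *
print(tgt((.47,-.295,.16)),monitor.get_obs()["tool_pos"])
E
```

```text
tool delta [ 0.0818 -0.2863  0.0732]  jaw heading -18.3 q7 -22.2 [ 4.90441012e-01 -1.65059508e-04  2.41851642e-01]
```

>>> {"api": "step_arm", "payload": {
  "deltas": [
    [-1,0,-0.05,0.012,5],
    [-1,0,-0.1,0.025,10],
    [-1,0.01,-0.15,0.038,14],
    [-1,0.03,-0.2,0.05,14],
    [-1,0.05,-0.25,0.063,14],
    [-1,0.08,-0.286,0.073,14],
    [-1,0.1,-0.286,0.073,14],
    [-1,0.12,-0.286,0.073,14],
    [-1,0.13,-0.286,0.073,14],
    [-1,0.135,-0.286,0.073,14],
    [-1,0.138,-0.286,0.073,14],
    [-1,0.138,-0.286,0.073,14]
  ]
}}

```text
time_s: 4.15
tool_pos: [0.4723, -0.2918, 0.1046]
tool_rot: [44.3, 89.9, 12.4]
force: [-0.9, 0.2, 4.6]
grip_width: 0.0006
```

>>> {"api": "step_arm", "payload": {
  "deltas": [
    [-1,0.004,0,0,0],
    [-1,0.006,0,0,0],
    [-1,0.007,0,0,0],
    [-1,0.007,0,0,0],
    [-1,0.007,0,0,0]
  ]
}}

```text
time_s: 4.78
tool_pos: [0.473, -0.2922, 0.102]
tool_rot: [66.8, 89.7, 34.8]
force: [-10.0, 6.3, 35.1]
grip_width: 0.0003
```

>>> {"api": "step_arm", "payload": {
  "deltas": [
    [-1,-0.03,0,0,0],
    [-1,-0.08,0,0,0],
    [0,-0.12,0,0,0]
  ]
}}

```text
time_s: 5.15
tool_pos: [0.4721, -0.2919, 0.2187]
tool_rot: [29.9, 89.9, -2.0]
force: [0.7, -0.5, -1.0]
grip_width: 0.005
```

```bash
python3 - <<'E'
from h import *
print(tgt((.614,-.1295,.24),-12),monitor.get_obs()["tool_pos"])
p,d,m=look("side"); X=cloud(d,m)[d>0]; k=at((.47,-.295),.03,.075,.1,X); print(k.sum(),X[k,2].max(),np.median(X[k,2]))
E
```

```text
tool delta [-0.021   0.213   0.0345]  jaw heading -32.0 q7 3.5  turn about x -20.0 [ 0.47205607 -0.29194576  0.21868808]
38 0.08617361099841525 0.08097082108496378
```

>>> {"api": "step_arm", "payload": {
  "deltas": [
    [0.2,-0.021,0.05,0.01,-6],
    [0.2,-0.021,0.1,0.02,-12],
    [0.2,-0.021,0.15,0.03,-20],
    [0.2,-0.021,0.2,0.034,-20],
    [0.2,-0.021,0.213,0.0345,-20],
    [0.2,-0.021,0.213,0.0345,-20]
  ]
}}

```text
time_s: 5.95
tool_pos: [0.6138, -0.1291, 0.2372]
tool_rot: [-129.2, 90.0, -141.1]
force: [0.3, -1.3, -0.2]
grip_width: 0.0516
```

```bash
cat >> h.py <<'E'
def find(n,xy,r,a,b):
    p,d,m=look(n); X=cloud(d,m)[d>0]; k=at(xy,r,a,b,X); return k.sum(),circ(X[k],0),np.median(X[k],0).round(4)
E
python3 - <<'E'
from h import *
p,d,m=look("wrist"); X=cloud(d,m)[d>0]; save("w1",p)
for a,b in((.130,.145),(.111,.119)):
  k=at((.614,-.13),.04,a,b,X); print(k.sum(),circ(X[k],0) if k.sum() else 0)
k=at((.594,.068),.04,.11,.119,X); print(k.sum(),circ(X[k],0) if k.sum() else 0)
print(tgt((.6145,-.1295,.137)),monitor.get_obs()["tool_pos"],m["xyz"])
E
```

```text
397 (array([ 0.614008  , -0.13145816]), 10.78943157196045)
916 (array([ 0.61420337, -0.13165811]), 22.42348289489746)
213 (array([0.5908689 , 0.05038211]), 15.035624504089355)
tool delta [0.1005 0.0019 0.0012]  jaw heading -12.1 q7 6.5 [ 0.61301232 -0.13101508  0.23751569] [ 0.63170573 -0.04673425  0.38008535]
```

View pics/w1.png

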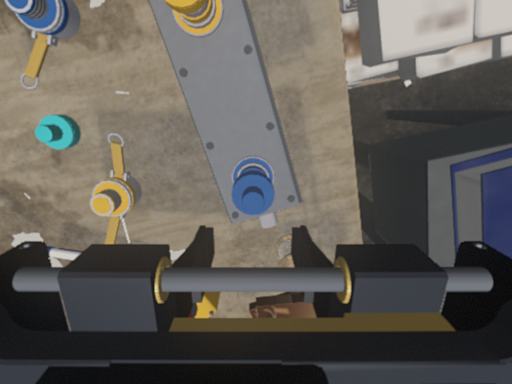

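The wrist picture shows the blue cap (253,185) in line with the fingers; the yellow cap is at (193,10).

>>> {"api": "step_arm", "payload": {
  "deltas": [
    [0.2,0.05,0,0.001,0],
    [0.2,0.085,0,0.001,0],
    [0.2,0.1,0,0.001,0],
    [0.2,0.1,0,0.001,0],
    [-0.8,0.1,0,0.001,0],
    [-0.8,0.1,0,0.001,0],
    [-0.8,0.1,0,0.001,0],
    [-0.8,0.1,0,0.001,0],
    [-0.8,0.07,0,0.001,0],
    [-0.8,0.02,0,0.001,0],
    [-0.8,-0.02,0,0.001,0],
    [-0.8,-0.02,0,0.001,0]
  ],
  "newtons": 12
}}

```text
time_s: 7.5
tool_pos: [0.6163, -0.1312, 0.2615]
tool_rot: [7.4, 89.6, -4.7]
force: [-0.5, -0.1, -0.3]
grip_width: 0.0216
```

```bash
python3 - <<'E'
from h import *
for n in("scene","side"):
  p,d,m=look(n); X=cloud(d,m)[d>0]
  k=at((.46,.33),.12,.024,.034,X); Y=X[k,:2]*1000
  k=at((.46,.33),.06,.0,.012,X); print(np.median(X[k],0))
  r=max(regions_of(n,"tray_in"),key=lambda q:q["pixels"].sum()); Q=cloud(d,m)[r["pixels"]&(d>0)]; Q=Q[Q[:,2]<.035]; print(r["p"],cv2.minAreaRect((Q[:,:2]*1000).astype(np.float32)))
print(tgt((.46,.33,.24)),monitor.get_obs()["tool_pos"])
E
```

```text
[0.45950799 0.33682867 0.0044378 ]
0.89 ((467.88458251953125, 338.97406005859375), (152.97103881835938, 168.07823181152344), 79.5682144165039)
[0.45817606 0.3248441  0.00441355]
0.67 ((461.53118896484375, 307.98272705078125), (145.87684631347656, 160.95693969726562), 80.13719177246094)
tool delta [ 0.0166  0.4179 -0.2463]  jaw heading -12.0 q7 6.2 [ 0.61376592 -0.13006752  0.25603424]
```

>>> {"api": "step_arm", "payload": {
  "deltas": [
    [-0.8,0,0.05,-0.029,-6],
    [-0.8,0,0.1,-0.06,-12],
    [-0.8,0,0.15,-0.09,-18],
    [-0.8,0,0.2,-0.12,-24],
    [-0.8,0,0.25,-0.15,-30],
    [-0.8,0,0.3,-0.18,-36],
    [-0.8,0,0.35,-0.21,-42],
    [-0.8,0,0.39,-0.235,-48],
    [-0.8,0,0.413,-0.245,-48],
    [-0.8,0,0.413,-0.245,-48]
  ]
}}

```text
time_s: 8.95
tool_pos: [0.4604, 0.3256, 0.2564]
tool_rot: [-161.6, 89.9, -125.6]
force: [-0.1, -0.0, -0.4]
grip_width: 0.0216
```

```bash
python3 - <<'E'
from h import *
p,d,m=look("wrist"); P=cloud(d,m); X=P[d>0]; save("w2",p)
for q in regions_of("wrist","tray_in")[:2]:
  Q=P[q["pixels"]&(d>0)]; W=Q[(Q[:,2]>.024)&(Q[:,2]<.036)]; F=Q[Q[:,2]<.01]
  print(q["p"],len(Q),cv2.minAreaRect((W[:,:2]*1000).astype(np.float32)) if len(W)>3 else 0,cv2.minAreaRect((F[:,:2]*1000).astype(np.float32)))
print(tgt((.46,.33,.07)),monitor.get_obs()["tool_pos"])
E
```

```text
0.86 7460 ((458.6351318359375, 323.4015808105469), (110.39374542236328, 149.9971923828125), 79.7561264038086) ((455.1772766113281, 320.99249267578125), (120.96907806396484, 149.68228149414062), 78.02459716796875)
tool delta [0.187  0.0077 0.0029]  jaw heading 35.7 q7 -0.1 [0.46215134 0.32245434 0.25702398]
```

View pics/w2.png

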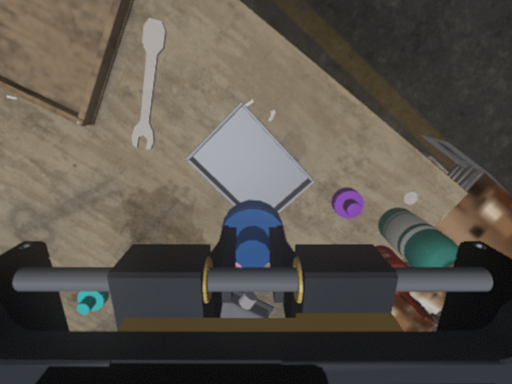

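>>> {"api": "step_arm", "payload": {
  "deltas": [
    [-0.8,0.04,-0.021,0.0206,0],
    [-0.8,0.1,-0.021,0.0206,0],
    [-0.8,0.15,-0.021,0.0206,0],
    [-0.8,0.19,-0.021,0.0206,0],
    [-0.8,0.208,-0.021,0.0206,0],
    [-0.8,0.21,-0.021,0.0206,0],
    [-0.1,0.21,-0.021,0.0206,0],
    [-0.1,0.21,-0.021,0.0206,0],
    [-0.1,0.17,-0.021,0.0206,0],
    [-0.1,0.11,-0.021,0.0206,0],
    [-0.1,0.05,-0.021,0.0206,0],
    [-0.1,0,-0.021,0.0206,0]
  ]
}}

```text
time_s: 10.55
tool_pos: [0.4905, 0.3199, 0.2617]
tool_rot: [6.4, 89.8, 42.4]
force: [-0.1, 0.1, 0.0]
grip_width: 0.0392
```

```bash
python3 - <<'E'
from h import *
for n in("scene","side"): print(find(n,(.491,.3175),.04,.035,.05), find(n,(.594,.068),.03,.13,.145))
print(tgt((.5935,.067,.25),6),monitor.get_obs()["tool_pos"])
E
```

```text
(np.int64(39), (array([0.49259503, 0.31610583]), 11.455299377441406), array([0.491 , 0.3145, 0.0442])) (np.int64(41), (array([0.59259082, 0.06713563]), 12.171950340270996), array([0.5913, 0.0665, 0.136 ]))
(np.int64(84), (array([0.4946846 , 0.31741168]), 12.656383514404297), array([0.4923, 0.322 , 0.0449])) (np.int64(19), (array([0.59126672, 0.07462205]), 6.204062461853027), array([0.5908, 0.0753, 0.1355]))
tool delta [ 0.0093 -0.2653 -0.0654]  jaw heading 36.0 q7 2.9  turn about x 30.0 [0.49064906 0.32012485 0.25974191]
```

>>> {"api": "step_arm", "payload": {
  "deltas": [
    [0.2,0,-0.055,-0.014,6],
    [0.2,0,-0.11,-0.027,12],
    [0.2,0,-0.16,-0.04,18],
    [0.2,0,-0.21,-0.052,24],
    [0.2,0,-0.25,-0.062,30],
    [0.2,0.01,-0.265,-0.065,30],
    [0.2,0.01,-0.265,-0.065,30]
  ]
}}

```text
time_s: 11.62
tool_pos: [0.5919, 0.067, 0.2453]
tool_rot: [-179.3, 89.8, -173.3]
force: [0.4, 0.8, 0.0]
grip_width: 0.0523
```

```bash
python3 - <<'E'
from h import *
p,d,m=look("wrist"); X=cloud(d,m)[d>0]
for a,b in((.130,.145),(.111,.119)):
  k=at((.594,.067),.04,a,b,X); print(k.sum(),circ(X[k],0))
print(tgt((.594,.067,.137)),monitor.get_obs()["tool_pos"])
E
```

```text
378 (array([0.59407532, 0.06744638]), 10.820229530334473)
887 (array([0.5941134 , 0.06731963]), 22.44173240661621)
tool delta [ 0.1089 -0.002   0.0022]  jaw heading 6.1 q7 2.4 [0.59195253 0.06870977 0.24595257]
```

>>> {"api": "step_arm", "payload": {
  "deltas": [
    [0.2,0.05,-0.001,0.002,0],
    [0.2,0.09,-0.001,0.002,0],
    [0.2,0.109,-0.001,0.002,0],
    [0.2,0.109,-0.001,0.002,0],
    [-0.8,0.109,-0.001,0.002,0],
    [-0.8,0.109,-0.001,0.002,0],
    [-0.8,0.109,-0.001,0.002,0],
    [-0.8,0.109,-0.001,0.002,0],
    [-0.8,0.08,-0.001,0.002,0],
    [-0.8,0.03,-0.001,0.002,0],
    [-0.8,-0.01,-0.001,0.002,0],
    [-0.8,-0.01,-0.001,0.002,0]
  ]
}}

```text
time_s: 13.18
tool_pos: [0.5972, 0.0661, 0.2616]
tool_rot: [8.8, 89.6, 14.8]
force: [-0.5, -0.2, -0.7]
grip_width: 0.0216
```

```bash
python3 - <<'E'
from h import *
# adaptor tops now bare?
p,d,m=look("scene"); X=cloud(d,m)[d>0]
k=at((.614,-.131),.03,.105,.115,X); print("blue port top",k.sum(),circ(X[k],0) if k.sum() else 0)
print(tgt((.426,.33,.256),36),monitor.get_obs()["tool_pos"],monitor.get_obs()["grip_width"])
E
```

```text
blue port top 65 (array([ 0.61318915, -0.1313903 ]), 16.498004913330078)
tool delta [ 0.0029  0.28   -0.1417]  jaw heading 6.0 q7 2.5  turn about x -30.0 [0.5959274  0.06615176 0.25913087] 0.02149681148505165
```

>>> {"api": "step_arm", "payload": {
  "deltas": [
    [-0.8,0,0.05,-0.025,-6],
    [-0.8,0,0.1,-0.05,-12],
    [-0.8,0,0.15,-0.076,-18],
    [-0.8,0,0.2,-0.1,-24],
    [-0.8,0,0.24,-0.12,-30],
    [-0.8,0,0.28,-0.142,-30],
    [-0.8,0,0.28,-0.142,-30],
    [-0.8,0,0.28,-0.142,-30]
  ]
}}

```text
time_s: 14.22
tool_pos: [0.4248, 0.329, 0.2563]
tool_rot: [-151.9, 89.9, -116.0]
force: [0.3, -1.2, 0.1]
grip_width: 0.0214
```

```bash
python3 - <<'E'
from h import *
p,d,m=look("wrist"); P=cloud(d,m)
for q in regions_of("wrist","tray_in")[:1]:
  Q=P[q["pixels"]&(d>0)]; W=Q[(Q[:,2]>.024)&(Q[:,2]<.036)]
  print(q["p"],len(Q),cv2.minAreaRect((W[:,:2]*1000).astype(np.float32)))
X=P[d>0];k=at((.491,.3175),.04,.035,.05,X); print(k.sum(),circ(X[k],0) if k.sum() else 0)
print(tgt((.426,.329,.05)),monitor.get_obs()["tool_pos"])
E
```

```text
0.63 5886 ((458.8387451171875, 323.94964599609375), (109.33333587646484, 150.19985961914062), 79.85090637207031)
196 (array([0.49162775, 0.31807376]), 10.678972244262695)
tool delta [0.2069 0.0004 0.0009]  jaw heading 35.8 q7 -3.7 [0.42562785 0.32838508 0.25691459]
```

>>> {"api": "step_arm", "payload": {
  "deltas": [
    [-0.8,0.05,0,0,0],
    [-0.8,0.1,0,0,0],
    [-0.8,0.15,0,0,0],
    [-0.8,0.19,0,0,0],
    [-0.8,0.208,0,0,0],
    [-0.8,0.21,0,0,0],
    [-0.1,0.21,0,0,0],
    [-0.1,0.21,0,0,0],
    [-0.1,0.17,0,0,0],
    [-0.1,0.11,0,0,0],
    [-0.1,0.05,0,0,0],
    [-0.1,0,0,0,0]
  ]
}}

```text
time_s: 15.82
tool_pos: [0.4252, 0.3303, 0.2615]
tool_rot: [13.1, 89.8, 49.1]
force: [1.0, 1.3, -0.2]
grip_width: 0.039
```

```bash
python3 - <<'E'
from h import *
ob=[]
for n in("scene","side"):
  p,d,m=look(n); X=cloud(d,m)[d>0]; save("after_caps_"+n,p)
  for nm,xy,r,a,b in(("cap",(.426,.329),.03,.037,.05),("cB",(.42,.108),.05,.06,.068),("cY",(.422,-.12),.05,.06,.068),("pB",(.614,-.131),.03,.105,.115),("pY",(.594,.067),.03,.105,.115)):
    k=at(xy,r,a,b,X); print(n,nm,k.sum(),circ(X[k],0) if k.sum() else 0)
print(tgt((.421,.108,.22),57),monitor.get_obs()["tool_pos"])
E
```

```text
scene cap 36 (array([0.4232113 , 0.32905408]), 11.397829055786133)
scene cB 67 (array([0.41987436, 0.10820295]), 15.805974960327148)
scene cY 104 (array([ 0.42153323, -0.12130195]), 15.787660598754883)
scene pB 64 (array([ 0.61163519, -0.13276961]), 16.72028160095215)
scene pY 54 (array([0.59202057, 0.06774345]), 16.964008331298828)
side cap 89 (array([0.42608118, 0.33198203]), 11.436440467834473)
side cB 72 (array([0.42194794, 0.10894444]), 14.835807800292969)
side cY 6 (array([ 0.41640131, -0.11041048]), 6.703864574432373)
side pB 41 (array([ 0.6149668 , -0.12751181]), 16.54838752746582)
side pY 57 (array([0.59446124, 0.0690966 ]), 16.87160873413086)
tool delta [ 0.0432 -0.1777 -0.1375]  jaw heading 36.0 q7 -3.7  turn about x -21.0 [0.42755192 0.33213231 0.26548233]
```

>>> {"api": "step_arm", "payload": {
  "deltas": [
    [0.2,0.02,-0.04,-0.03,10],
    [0.2,0.04,-0.08,-0.06,20],
    [0.2,0.06,-0.11,-0.085,30],
    [0.2,0.06,-0.145,-0.11,40],
    [0.2,0.06,-0.178,-0.137,50],
    [0.2,0.06,-0.178,-0.137,60],
    [0.2,0.06,-0.178,-0.137,69],
    [0.2,0.06,-0.178,-0.137,69]
  ]
}}

```text
time_s: 16.92
tool_pos: [0.4185, 0.1053, 0.1978]
tool_rot: [77.8, 89.9, 44.9]
force: [-0.3, -0.2, 0.3]
grip_width: 0.0522
```

```bash
cat >> h.py <<'E'
def coup(n,xy,z0=0,sv=None):
    p,d,m=look(n); X=cloud(d,m)[d>0]
    if sv: save(sv,p)
    for a,b in((.06,.068),(.037,.043)):
        k=at(xy,.032,z0+a,z0+b,X); print(" disc",k.sum(),circ(X[k],0) if k.sum() else 0, np.median(X[k,2]) if k.sum() else 0)
        if a==.06 and k.sum()>20: xy=circ(X[k],0)[0]
    Y=X[:,:2]-xy; rr=np.hypot(*Y.T); k=(rr>.045)&(rr<.08)&(X[:,2]>z0+.022)&(X[:,2]<z0+.05); Y=Y[k]
    an=np.arctan2(Y[:,1],Y[:,0]); A=np.exp(2j*an).mean(); print(" arms",k.sum(),np.degrees(np.angle(A))/2,abs(A),np.histogram(np.degrees(an),12,(-180,180))[0])
E
python3 - <<'E'
from h import *
coup("wrist",(.421,.108),0,"w3")
print(tgt((.421,.108,.062),-33),monitor.get_obs()["tool_pos"])
E
```

```text
disc 610 (array([0.42190875, 0.10752519]), 15.40916919708252) 0.06383929838880845
 disc 797 (array([0.42197473, 0.10739407]), 25.857328414916992) 0.0399761513456513
 arms 633 56.11513284242934 0.9919896219765255 [  0 221  55   0   0   0   0 297  60   0   0   0]
tool delta [0.1357 0.0035 0.0007]  jaw heading -32.9 q7 -53.8  turn about x 0.1 [0.41844006 0.10540141 0.19774632]
```

View pics/w3.png

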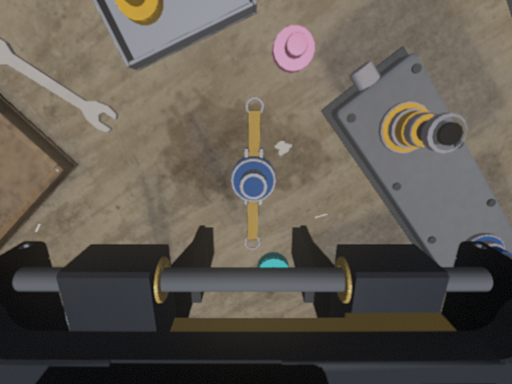

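>>> {"api": "step_arm", "payload": {
  "deltas": [
    [0.2,0.05,0.0037,0.0018,0],
    [0.2,0.1,0.0037,0.0018,0],
    [0.2,0.125,0.0037,0.0018,0],
    [0.2,0.135,0.0037,0.0018,0],
    [0.2,0.135,0.0037,0.0018,0],
    [-0.8,0.135,0.0037,0.0018,0],
    [-0.8,0.135,0.0037,0.0018,0],
    [-0.8,0.135,0.0037,0.0018,0],
    [-0.8,0.135,0.0037,0.0018,0]
  ],
  "newtons": 30
}}

```text
time_s: 18.1
tool_pos: [0.4222, 0.108, 0.0631]
tool_rot: [90.0, 89.9, 57.0]
force: [-1.4, 0.6, 3.0]
grip_width: 0.0291
```

```bash
python3 - <<'E'
from h import *
print(tgt((.614,-.131,.22),-12),monitor.get_obs()["tool_pos"],monitor.get_obs()["grip_width"])
E
```

```text
tool delta [-0.157  -0.0957  0.2911]  jaw heading -33.0 q7 -49.6  turn about x -21.0 [0.42222071 0.10799654 0.06311523] 0.029106945315714967
```

>>> {"api": "step_arm", "payload": {
  "deltas": [
    [-0.8,-0.06,0,0,0],
    [-0.8,-0.12,0,0,0],
    [-0.8,-0.157,-0.01,0.03,-5],
    [-0.8,-0.157,-0.025,0.08,-10],
    [-0.8,-0.157,-0.04,0.13,-15],
    [-0.8,-0.157,-0.06,0.18,-21],
    [-0.8,-0.157,-0.08,0.24,-21],
    [-0.8,-0.157,-0.0957,0.291,-21],
    [-0.8,-0.157,-0.0957,0.291,-21],
    [-0.8,-0.157,-0.0957,0.291,-21]
  ]
}}

```text
time_s: 19.35
tool_pos: [0.613, -0.1308, 0.2184]
tool_rot: [-179.9, 89.9, 168.1]
force: [0.0, 0.5, -2.5]
grip_width: 0.0294
```

```bash
python3 - <<'E'
from h import *
o=monitor.get_obs()
p,d,m=look("wrist"); X=cloud(d,m)[d>0]; save("w4",p)
z=o["tool_pos"][2]-.0615
k=at(o["tool_pos"],.03,z+.055,z+.067,X);print("tail",k.sum(),circ(X[k],0) if k.sum() else 0)
k=at(o["tool_pos"],.035,z+.033,z+.044,X);print("shoulder",k.sum(),circ(X[k],0) if k.sum() else 0,np.median(X[k,2]))
for n in("scene","side"):
  p,d,m=look(n); X=cloud(d,m)[d>0]; k=at((.614,-.131),.03,.06,.115,X); print(n,k.sum(), circ(X[k],0) if k.sum() else 0)
  k=at(o["tool_pos"],.045,z-.01,z+.025,X); print(n,"sleeve",k.sum(), circ(X[k],0) if k.sum() else 0)
print(tgt((.614,-.131,.14),-12),o["tool_pos"],o["grip_width"],o["force"])
E
```

```text
tail 2019 (array([ 0.61530048, -0.12234081]), 24.12195587158203)
shoulder 1342 (array([ 0.61529138, -0.12305522]), 24.235538482666016) 0.19536650482984552
scene 225 (array([ 0.61278125, -0.13166405]), 18.9493350982666)
scene sleeve 168 (array([ 0.61138928, -0.13054668]), 44.80433654785156)
side 170 (array([ 0.61463135, -0.12838211]), 18.61274528503418)
side sleeve 105 (array([ 0.61220685, -0.11517639]), 26.080183029174805)
tool delta [ 0.0796 -0.0015  0.0009]  jaw heading -11.9 q7 8.0  turn about x 0.1 [ 0.61303158 -0.13082802  0.21839504] 0.029352765154362536 [ 1.38484366e-03  5.10465406e-01 -2.53297830e+00]
```

>>> {"api": "step_arm", "payload": {
  "deltas": [
    [-0.8,0.03,0,0.001,0],
    [-0.8,0.04,0,0.001,0],
    [-0.8,0.046,0,0.001,0],
    [-0.8,0.05,0,0.001,0],
    [-0.8,0.055,0,0.001,0],
    [-0.8,0.055,0,0.001,0]
  ]
}}

```text
time_s: 20.25
tool_pos: [0.6147, -0.1315, 0.1645]
tool_rot: [158.0, 90.0, 146.0]
force: [0.4, -0.7, -3.6]
grip_width: 0.0288
```

>>> {"api": "step_arm", "payload": {
  "deltas": [
    [-0.8,0.008,0,0,0],
    [-0.8,0.014,0,0,0],
    [-0.8,0.02,0,0,0],
    [-0.8,0.025,0,0,0],
    [-0.8,0.027,0,0,0],
    [-0.8,0.027,0,0,0]
  ]
}}

```text
time_s: 21.0
tool_pos: [0.6146, -0.1315, 0.1379]
tool_rot: [133.5, 90.0, 121.5]
force: [-1.1, 0.5, 0.7]
grip_width: 0.0292
```

>>> {"api": "step_arm", "payload": {
  "deltas": [
    [0.2,0,0,0,0],
    [0.2,0,0,0,0],
    [0.2,-0.02,0,0,0],
    [0.2,-0.065,0,0,10],
    [0.2,-0.065,0,0,20],
    [0.2,-0.065,0,0,30],
    [0.2,-0.065,0,0,40],
    [0.2,-0.065,0,0,50],
    [1,-0.065,0,0,60],
    [1,-0.065,0,0,70],
    [1,-0.065,0,0,80],
    [1,-0.065,0,0,90]
  ]
}}

```text
time_s: 22.5
tool_pos: [0.6154, -0.1315, 0.2043]
tool_rot: [107.3, 89.9, 4.9]
force: [-0.7, -0.2, 0.8]
grip_width: 0.0826
```

```bash
python3 - <<'E'
from h import *
print("wrist");coup("wrist",(.614,-.131),.076,"w5")
o=monitor.get_obs()
for n in("scene","side"): print(n);coup(n,(.614,-.131),.076)
print(tgt((.614,-.131,.14),78),o["tool_pos"],o["grip_width"],o["force"])
E
```

```text
wrist
 disc 991 (array([ 0.61472003, -0.1327644 ]), 15.461469650268555) 0.13957917369932124
 disc 1161 (array([ 0.61477515, -0.13285687]), 25.824954986572266) 0.11581667280081795
 arms 1056 77.11390818015003 0.9905279540481866 [  0   0 527   0   0   0   0   0 529   0   0   0]
scene
 disc 91 (array([ 0.61382935, -0.13104552]), 16.135826110839844) 0.1397174380745907
 disc 130 (array([ 0.61280151, -0.13155603]), 27.614192962646484) 0.1157523279921952
 arms 121 77.55382611811504 0.9903085117921151 [ 0  0 61  0  0  0  0  0 60  0  0  0]
side
 disc 48 (array([ 0.61468933, -0.12985385]), 15.505524635314941) 0.1402836704289745
 disc 72 (array([ 0.61486108, -0.12868272]), 25.709980010986328) 0.11653104463687136
 arms 57 77.1670981002841 0.9902312716907721 [ 0  0 29  0  0  0  0  0 28  0  0  0]
tool delta [ 0.0637 -0.0014 -0.0002]  jaw heading -101.9 q7 -74.7  turn about x 0.1 [ 0.61540623 -0.13154741  0.20409108] 0.08440349074353504 [-1.04487366 -0.50965246 -0.76275896]
```

View pics/w5.png

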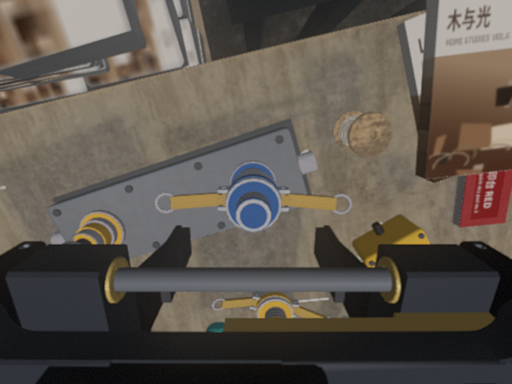

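>>> {"api": "step_arm", "payload": {
  "deltas": [
    [1,0.03,0,0,0],
    [1,0.06,0,0,0],
    [1,0.072,0,0,0],
    [1,0.08,0,0,0],
    [1,0.086,0,0,0],
    [1,0.092,0,0,0],
    [1,0.096,0,0,0],
    [1,0.096,0,0,0]
  ]
}}

```text
time_s: 23.65
tool_pos: [0.6153, -0.1316, 0.1067]
tool_rot: [84.6, 89.9, -17.4]
force: [1.0, 0.5, 1.7]
grip_width: 0.0871
```

>>> {"api": "step_arm", "payload": {
  "deltas": [
    [1,0.003,0,0,0],
    [1,0.006,0,0,0],
    [1,0.008,0,0,0],
    [1,0.01,0,0,0],
    [1,0.01,0,0,0]
  ]
}}

```text
time_s: 24.28
tool_pos: [0.6144, -0.1315, 0.0962]
tool_rot: [-86.9, 90.0, 171.0]
force: [-0.8, 1.0, 2.8]
grip_width: 0.0866
```

>>> {"api": "step_arm", "payload": {
  "deltas": [
    [1,0.002,0,0,0],
    [1,0.004,0,0,0],
    [1,0.004,0,0,0]
  ]
}}

```text
time_s: 24.65
tool_pos: [0.6149, -0.1321, 0.0948]
tool_rot: [153.5, 89.9, 51.4]
force: [-4.6, 0.1, 14.7]
grip_width: 0.0865
```

>>> {"api": "step_arm", "payload": {
  "deltas": [
    [1,0.0015,0,0,0],
    [1,0.0015,0,0,0],
    [1,-0.05,0,0,0],
    [1,-0.1,0,0,0],
    [1,-0.12,0,0,0]
  ]
}}

```text
time_s: 25.28
tool_pos: [0.6155, -0.132, 0.2151]
tool_rot: [101.4, 89.8, -0.6]
force: [0.9, 0.5, -1.3]
grip_width: 0.0868
```

```bash
cat >> h.py <<'E'
def down(n,xy,top=.138,sv=None):
    p,d,m=look(n); X=cloud(d,m)[d>0]
    if sv: save(sv,p)
    k=at(xy,.03,top-.006,top+.006,X); print(n,"tail",k.sum(),circ(X[k],0) if k.sum() else 0,np.median(X[k,2]) if k.sum() else 0)
    Y=X-np.r_[xy,top-.064+.018]; rr=np.hypot(Y[:,0],Y[:,1]); k=(rr>.034)&(rr<.08)&(Y[:,2]<.03)&(Y[:,2]>-.045); Y=Y[k]; rr=rr[k]
    an=np.degrees(np.arctan2(Y[:,1],Y[:,0])); print(np.histogram(an,12,(-180,180))[0])
    for h in np.unique(np.round(an/15)*15):
        q=abs(an-h)<8
        if q.sum()>15: print("  head",h,q.sum(),"elev med deg",np.degrees(np.median(np.arctan2(Y[q,2],rr[q]-.026))).round(1),"rmax",rr[q].max().round(3))
E
python3 - <<'E'
from h import *
for n in("wrist","scene","side"): down(n,(.6142,-.1315),sv="dn_"+n)
print(tgt((.421,-.121,.2),-26),monitor.get_obs()["tool_pos"])
coup("scene",(.421,-.121))
E
```

```text
wrist tail 923 (array([ 0.61479614, -0.13276595]), 15.500370979309082) 0.13847163649486716
[  0   0 303  25   0   0   0   5 275   1   0   0]
  head -120.0 19 elev med deg 35.2 rmax 0.037
  head -105.0 206 elev med deg -41.2 rmax 0.069
  head -90.0 121 elev med deg -41.2 rmax 0.067
  head 60.0 34 elev med deg -45.6 rmax 0.065
  head 75.0 249 elev med deg -44.9 rmax 0.066
  head 90.0 29 elev med deg -44.8 rmax 0.066
scene tail 97 (array([ 0.61409497, -0.13138599]), 15.565818786621094) 0.13807845317229583
[ 0  2 97  4  0  0  0  0 17  1  0  0]
  head -105.0 81 elev med deg -43.9 rmax 0.069
  head -90.0 25 elev med deg -43.1 rmax 0.069
side tail 55 (array([ 0.61499615, -0.12869005]), 15.593803405761719) 0.1384193706151935
[ 0  0  4  0  0  0  0  0 77  3  0  0]
  head 75.0 64 elev med deg -43.4 rmax 0.071
  head 90.0 17 elev med deg -41.6 rmax 0.068
tool delta [ 0.0122 -0.1916  0.0303]  jaw heading -102.0 q7 -75.1  turn about x -76.0 [ 0.61468132 -0.13126478  0.21224436]
 disc 103 (array([ 0.42067099, -0.12103902]), 16.237886428833008) 0.06324586487792483
 disc 131 (array([ 0.42091309, -0.12174223]), 25.874006271362305) 0.03975675265909129
 arms 123 64.63767519417304 0.9907704596921095 [ 0  7 52  0  0  0  0  8 56  0  0  0]
```

>>> {"api": "step_arm", "payload": {
  "deltas": [
    [0.2,0,-0.03,0.005,-10],
    [0.2,0,-0.06,0.01,-20],
    [0.2,0,-0.09,0.015,-30],
    [0.2,0,-0.12,0.02,-40],
    [0.2,0,-0.15,0.025,-50],
    [0.2,0.01,-0.18,0.03,-60],
    [0.2,0.012,-0.1916,0.03,-70],
    [0.2,0.012,-0.1916,0.03,-77],
    [0.2,0.012,-0.1916,0.03,-77]
  ]
}}

```text
time_s: 26.6
tool_pos: [0.42, -0.1202, 0.1992]
tool_rot: [-155.5, 89.9, 179.4]
force: [0.5, 0.1, 0.7]
grip_width: 0.0525
```

```bash
python3 - <<'E'
from h import *
coup("wrist",(.421,-.121),0,"w6")
print(tgt((.421,-.121,.0625),-25),monitor.get_obs()["tool_pos"])
E
```

```text
disc 605 (array([ 0.42234918, -0.12180336]), 15.55324649810791) 0.06379580920471711
 disc 777 (array([ 0.4225701 , -0.12170425]), 25.765962600708008) 0.04003645633581354
 arms 649 64.67133479605768 0.991172238603792 [  0  43 254   0   0   0   0  48 304   0   0   0]
tool delta [ 1.37e-01 -1.00e-04  1.10e-03]  jaw heading -25.1 q7 -24.4  turn about x -0.1 [ 0.42031858 -0.12035516  0.19947225]
```

>>> {"api": "step_arm", "payload": {
  "deltas": [
    [0.2,0.05,0,0.0024,0],
    [0.2,0.1,0,0.0024,0],
    [0.2,0.125,0,0.0024,0],
    [0.2,0.136,0,0.0024,0],
    [0.2,0.136,0,0.0024,0],
    [-0.8,0.136,0,0.0024,0],
    [-0.8,0.136,0,0.0024,0],
    [-0.8,0.136,0,0.0024,0],
    [-0.8,0.136,0,0.0024,0]
  ],
  "newtons": 30
}}

```text
time_s: 27.78
tool_pos: [0.4232, -0.1215, 0.0648]
tool_rot: [121.4, 89.9, 96.3]
force: [-2.3, 1.6, 3.9]
grip_width: 0.0292
```

```bash
python3 - <<'E'
from h import *
print(tgt((.594,.068,.22),6),monitor.get_obs()["tool_pos"],monitor.get_obs()["grip_width"])
E
```

```text
tool delta [-0.155   0.2442  0.0744]  jaw heading -25.0 q7 -7.3  turn about x -31.0 [ 0.42317031 -0.12154102  0.06479022] 0.029194800865870854
```

>>> {"api": "step_arm", "payload": {
  "deltas": [
    [-0.8,-0.06,0,0,0],
    [-0.8,-0.12,0,0,0],
    [-0.8,-0.155,0.03,0.01,-6],
    [-0.8,-0.155,0.08,0.025,-12],
    [-0.8,-0.155,0.13,0.04,-18],
    [-0.8,-0.155,0.18,0.055,-24],
    [-0.8,-0.155,0.22,0.068,-31],
    [-0.8,-0.155,0.244,0.0744,-31],
    [-0.8,-0.155,0.244,0.0744,-31],
    [-0.8,-0.155,0.244,0.0744,-31]
  ]
}}

```text
time_s: 29.02
tool_pos: [0.5934, 0.0664, 0.2192]
tool_rot: [-138.0, 89.9, -132.1]
force: [0.2, -1.0, -2.4]
grip_width: 0.0292
```

```bash
python3 - <<'E'
from h import *
o=monitor.get_obs()
for n in("scene","side"):
  p,d,m=look(n); X=cloud(d,m)[d>0]; k=at((.594,.067),.03,.06,.115,X); print(n,k.sum(), circ(X[k],0))
print(tgt((.594,.0675,.165),6),o["tool_pos"],o["grip_width"],o["force"])
E
```

```text
scene 195 (array([0.59235706, 0.06777819]), 19.760974884033203)
side 223 (array([0.59510846, 0.07096196]), 17.987749099731445)
tool delta [0.0547 0.0011 0.0008]  jaw heading 5.9 q7 12.4  turn about x -0.1 [0.59335187 0.06643973 0.21921864] 0.029188634790550512 [ 0.22419837 -1.04336553 -2.4314161 ]
```

>>> {"api": "step_arm", "payload": {
  "deltas": [
    [-0.8,0.03,0.0015,0.0008,0],
    [-0.8,0.04,0.0015,0.0008,0],
    [-0.8,0.046,0.0015,0.0008,0],
    [-0.8,0.05,0.0015,0.0008,0],
    [-0.8,0.055,0.0015,0.0008,0],
    [-0.8,0.055,0.0015,0.0008,0]
  ]
}}

```text
time_s: 29.88
tool_pos: [0.5945, 0.0692, 0.1645]
tool_rot: [171.9, 90.0, 177.9]
force: [0.2, -0.3, -1.8]
grip_width: 0.0291
```

>>> {"api": "step_arm", "payload": {
  "deltas": [
    [-0.8,0.008,0,0,0],
    [-0.8,0.014,0,0,0],
    [-0.8,0.02,0,0,0],
    [-0.8,0.024,0,0,0],
    [-0.8,0.025,0,0,0],
    [-0.8,0.025,0,0,0]
  ]
}}

```text
time_s: 30.62
tool_pos: [0.5945, 0.0692, 0.1398]
tool_rot: [136.1, 90.0, 142.0]
force: [-2.5, 1.0, 0.4]
grip_width: 0.0294
```

>>> {"api": "step_arm", "payload": {
  "deltas": [
    [0.2,0,0,0,0],
    [0.2,0,0,0,0],
    [0.2,-0.02,0,0,0],
    [0.2,-0.065,0,0,10],
    [0.2,-0.065,0,0,20],
    [0.2,-0.065,0,0,30],
    [0.2,-0.065,0,0,40],
    [0.2,-0.065,0,0,50],
    [1,-0.065,0,0,60],
    [1,-0.065,0,0,70],
    [1,-0.065,0,0,80],
    [1,-0.065,0,0,90]
  ]
}}

```text
time_s: 32.12
tool_pos: [0.5952, 0.0692, 0.2062]
tool_rot: [101.1, 89.9, 16.8]
force: [-0.2, -0.5, 0.1]
grip_width: 0.0829
```

```bash
python3 - <<'E'
from h import *
print("wrist");coup("wrist",(.594,.068),.076,"w7")
print("side");coup("side",(.594,.068),.076)
o=monitor.get_obs()
print(tgt((.594,.068,.108),96),o["tool_pos"],o["grip_width"],o["force"])
E
```

```text
wrist
 disc 970 (array([0.59475543, 0.06804855]), 15.342437744140625) 0.13969043971836653
 disc 1154 (array([0.5948078 , 0.06785017]), 25.832143783569336) 0.11582702772136223
 arms 1050 -84.33442179479457 0.990269703321918 [  0   0  22 501   0   0   0   0  64 463   0   0]
side
 disc 71 (array([0.59472662, 0.0689047 ]), 16.7198486328125) 0.14043850796377022
 disc 116 (array([0.59533759, 0.06937784]), 26.62744140625) 0.11633661007079082
 arms 42 -84.65955717975247 0.9918627728064814 [ 0  0  1 12  0  0  0  0  2 27  0  0]
tool delta [ 0.098  -0.0015  0.0011]  jaw heading -84.1 q7 -73.1  turn about x -0.1 [0.59520384 0.06921512 0.2060319 ] 0.08578590424272221 [-0.30446804  0.10702595 -1.05273352]
```

Seated (tail top 0.140, arms in line with the jaws); press both arms down.

>>> {"api": "step_arm", "payload": {
  "deltas": [
    [1,0.03,0,0,0],
    [1,0.06,0,0,0],
    [1,0.072,0,0,0],
    [1,0.08,0,0,0],
    [1,0.086,0,0,0],
    [1,0.092,0,0,0],
    [1,0.1,0,0,0],
    [1,0.104,0,0,0],
    [1,0.107,0,0,0],
    [1,0.107,0,0,0]
  ]
}}

```text
time_s: 33.48
tool_pos: [0.5946, 0.0693, 0.0974]
tool_rot: [51.6, 90.0, -32.5]
force: [1.2, 0.2, 2.4]
grip_width: 0.0873
```

>>> {"api": "step_arm", "payload": {
  "deltas": [
    [1,0.002,0,0,0],
    [1,0.004,0,0,0],
    [1,0.0055,0,0,0],
    [1,0.0065,0,0,0],
    [1,0.0065,0,0,0]
  ]
}}

```text
time_s: 34.1
tool_pos: [0.5954, 0.0686, 0.0944]
tool_rot: [146.9, 89.9, 62.8]
force: [-6.9, -0.7, 24.6]
grip_width: 0.0868
```

>>> {"api": "step_arm", "payload": {
  "deltas": [
    [1,0.006,0,0,0],
    [1,-0.05,0,0,0],
    [1,-0.1,0,0,0],
    [1,-0.13,0,0,0],
    [1,-0.13,0,0,0]
  ]
}}

```text
time_s: 34.72
tool_pos: [0.5956, 0.0692, 0.223]
tool_rot: [110.5, 89.8, 26.5]
force: [-0.5, 0.8, -1.2]
grip_width: 0.0869
```

```bash
python3 - <<'E'
from h import *
for n in("wrist","scene","side"): down(n,(.5948,.0685))
for n in("scene","side"): down(n,(.6145,-.1312))
for n in("scene","side"):
  print(n,find(n,(.426,.329),.03,.037,.05),find(n,(.491,.3175),.03,.037,.05),find(n,(.47,-.295),.03,.07,.1))
p,d,m=look("scene"); save("end1",cv2.resize(p[90:330,130:450],(800,600)))
print(tgt((.471,-.2935,.15),-32),monitor.get_obs()["tool_pos"])
E
```

```text
wrist tail 858 (array([0.59485455, 0.06760306]), 15.56922721862793) 0.1384513129545918
[  0   0  52 247   0   0   0   0  85 190   0   0]
  head -90.0 166 elev med deg -41.4 rmax 0.068
  head -75.0 139 elev med deg -42.5 rmax 0.068
  head 90.0 190 elev med deg -44.5 rmax 0.066
  head 105.0 93 elev med deg -43.4 rmax 0.066
scene tail 82 (array([0.59232202, 0.07004317]), 16.940418243408203) 0.1381818283805254
[ 0  0 39 38  0  0  0  0  1 20  0  0]
  head -90.0 55 elev med deg -45.9 rmax 0.068
  head -75.0 19 elev med deg -47.9 rmax 0.063
  head 105.0 17 elev med deg -45.7 rmax 0.067
side tail 82 (array([0.5957608 , 0.06809056]), 17.563520431518555) 0.13876829035833727
[ 0  0  0  0  0  0  0  0 26 84  0  0]
  head 90.0 66 elev med deg -43.3 rmax 0.068
  head 105.0 44 elev med deg -43.1 rmax 0.067
scene tail 96 (array([ 0.61485779, -0.13275621]), 17.02919578552246) 0.13786527801940707
[  0   0 100   2   0   0   0   0  18   1   0   0]
  head -105.0 78 elev med deg -43.6 rmax 0.069
  head -90.0 21 elev med deg -43.4 rmax 0.069
side tail 0 0 0
[ 0  0  4  0  0  0  0  0 39  1  0  0]
  head 75.0 33 elev med deg -43.9 rmax 0.067
scene (np.int64(40), (array([0.42475052, 0.32903693]), 12.152000427246094), array([0.4232, 0.3269, 0.0437])) (np.int64(36), (array([0.49222205, 0.31842477]), 11.955166816711426), array([0.4912, 0.3152, 0.0436])) (np.int64(123), (array([ 0.46987207, -0.29850528]), 20.672452926635742), array([ 0.4613, -0.302 ,  0.0802]))
side (np.int64(87), (array([0.42529828, 0.33151105]), 10.993748664855957), array([0.4257, 0.334 , 0.045 ])) (np.int64(79), (array([0.4934205 , 0.31939056]), 11.783537864685059), array([0.4923, 0.3208, 0.0445])) (np.int64(55), (array([ 0.46964316, -0.29077087]), 19.24593162536621), array([ 0.4697, -0.2832,  0.0787]))
tool delta [ 0.071  -0.1604  0.3479]  jaw heading -84.1 q7 -75.0  turn about x -52.1 [0.59450825 0.06914473 0.22083868]
```

View pics/end1.png

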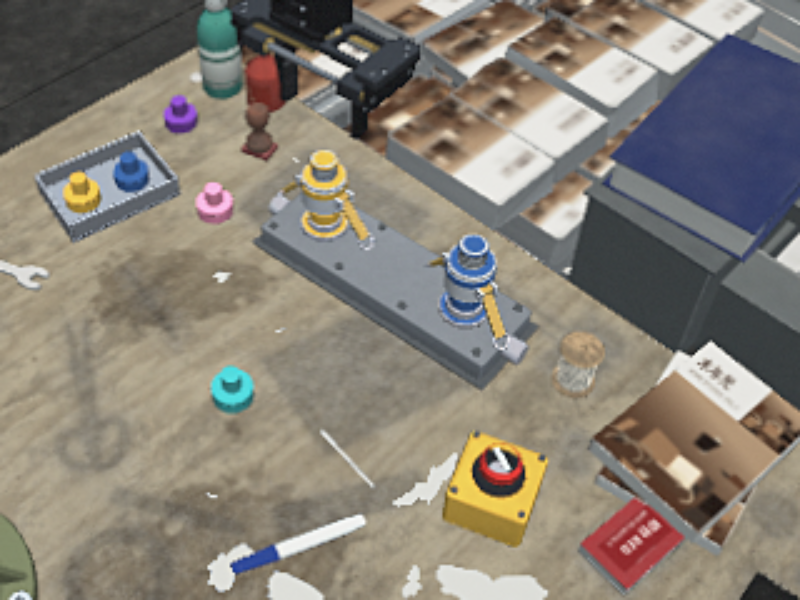

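Everything is coupled: caps in the tray, arms down, stop still down (485,465 in the crop). Now the stop.

>>> {"api": "step_arm", "payload": {
  "deltas": [
    [1,0,-0.02,0.05,-10],
    [1,0,-0.04,0.1,-20],
    [1,0,-0.07,0.15,-30],
    [1,0,-0.09,0.2,-40],
    [1,0,-0.12,0.25,-50],
    [1,0.02,-0.14,0.3,-60],
    [1,0.05,-0.16,0.34,-70],
    [1,0.071,-0.1604,0.3479,-74],
    [1,0.071,-0.1604,0.3479,-74],
    [1,0.071,-0.1604,0.3479,-74]
  ]
}}

```text
time_s: 36.58
tool_pos: [0.472, -0.293, 0.1508]
tool_rot: [11.5, 90.0, 1.4]
force: [-0.4, 0.9, -0.2]
grip_width: 0.0868
```

```bash
python3 - <<'E'
from h import *
print(find("wrist",(.47,-.294),.03,.065,.1))
o=monitor.get_obs();print(tgt((.4705,-.2945,.083),-10),o["tool_pos"],o["grip_width"])
E
```

```text
(np.int64(805), (array([ 0.47011911, -0.29792209]), 19.998170852661133), array([ 0.4713, -0.2891,  0.0804]))
tool delta [ 0.0681 -0.0021 -0.0017]  jaw heading -10.0 q7 33.3  turn about x -0.0 [ 0.47239407 -0.29270768  0.15106699] 0.08705137268138745
```

>>> {"api": "step_arm", "payload": {
  "deltas": [
    [1,0.03,-0.0033,-0.0015,0],
    [1,0.055,-0.0033,-0.0015,0],
    [1,0.067,-0.0033,-0.0015,0],
    [1,0.067,-0.0033,-0.0015,0],
    [-0.6,0.067,-0.0033,-0.0015,0],
    [-0.6,0.067,-0.0033,-0.0015,0],
    [-0.6,0.067,-0.0033,-0.0015,0],
    [-0.6,0.067,-0.0033,-0.0015,0],
    [-0.6,0.067,-0.0033,-0.0015,0]
  ],
  "newtons": 15
}}

```text
time_s: 37.75
tool_pos: [0.4692, -0.2964, 0.0831]
tool_rot: [41.9, 90.0, 31.8]
force: [-0.5, 0.2, -0.1]
grip_width: 0.0446
```

>>> {"api": "step_arm", "payload": {
  "deltas": [
    [-0.6,0,0,0,0],
    [-0.6,0,0,0,0],
    [-0.6,0,0,0,0]
  ]
}}

```text
time_s: 38.12
tool_pos: [0.4695, -0.2965, 0.0831]
tool_rot: [-13.6, 90.0, -23.6]
force: [1.2, -0.9, -0.5]
grip_width: 0.0386
```

Gripped (38.6 mm). Turn clockwise 50° while rising 8 mm.

>>> {"api": "step_arm", "payload": {
  "deltas": [
    [-0.6,-0.001,0,0,6],
    [-0.6,-0.002,0,0,12],
    [-0.6,-0.003,0,0,18],
    [-0.6,-0.004,0,0,24],
    [-0.6,-0.005,0,0,30],
    [-0.6,-0.006,0,0,36],
    [-0.6,-0.007,0,0,42],
    [-0.6,-0.008,0,0,47],
    [-0.6,-0.0085,0,0,50],
    [-0.6,-0.0085,0,0,50]
  ]
}}

```text
time_s: 39.38
tool_pos: [0.4703, -0.2968, 0.0914]
tool_rot: [11.5, 89.8, -48.5]
force: [4.1, -2.3, -5.0]
grip_width: 0.0391
```

>>> {"api": "step_arm", "payload": {
  "deltas": [
    [1,0,0,0,0],
    [1,0,0,0,0],
    [1,0,0,0,0],
    [1,-0.05,0,0,0],
    [1,-0.1,0,0,0],
    [1,-0.15,0,0,0],
    [1,-0.15,0,0,0]
  ]
}}

```text
time_s: 40.25
tool_pos: [0.4706, -0.2981, 0.2453]
tool_rot: [49.9, 89.6, -10.2]
force: [-0.3, 0.8, -1.5]
grip_width: 0.0862
```

```bash
python3 - <<'E'
from h import *
for n in("scene","side","wrist"): 
  print(n,find(n,(.47,-.295),.03,.07,.105))
  p,d,m=look(n); P=cloud(d,m); X=P[d>0]; k=at((.47,-.295),.03,.07,.105,X); print(np.percentile(X[k,2],[50,80,95]))
save("end2",p)
for n in("scene","side"):
  down(n,(.5948,.0685)); down(n,(.6145,-.1312)); print(find(n,(.426,.329),.03,.037,.05),find(n,(.491,.3175),.03,.037,.05))
E
```

```text
scene (np.int64(147), (array([ 0.46971429, -0.29769089]), 20.236804962158203), array([ 0.4635, -0.3004,  0.087 ]))
[0.08678403 0.09001446 0.09194056]
side (np.int64(62), (array([ 0.46995135, -0.29189337]), 18.423442840576172), array([ 0.4697, -0.2838,  0.0851]))
[0.08656245 0.09045264 0.09281389]
wrist (np.int64(585), (array([ 0.47021643, -0.29820032]), 19.986820220947266), array([ 0.4737, -0.2961,  0.0873]))
[0.0873228  0.09033001 0.09184238]
scene tail 82 (array([0.59235248, 0.06819627]), 15.431153297424316) 0.13841131334497414
[ 0  0 27 51  0  0  0  0  0 21  0  0]
  head -90.0 60 elev med deg -46.3 rmax 0.065
  head -75.0 22 elev med deg -45.2 rmax 0.062
  head 105.0 19 elev med deg -44.4 rmax 0.066
scene tail 16 (array([ 0.61979138, -0.12317632]), 8.009913444519043) 0.13935959460832792
[ 0  0 37  0  0  0  0  0  0  0  0  0]
  head -105.0 32 elev med deg -43.5 rmax 0.068
(np.int64(37), (array([0.42377411, 0.33052325]), 11.531034469604492), array([0.4231, 0.327 , 0.0445])) (np.int64(36), (array([0.49418646, 0.31725122]), 13.816804885864258), array([0.4917, 0.3163, 0.044 ]))
side tail 79 (array([0.59514172, 0.0712064 ]), 16.42774772644043) 0.13884715294056083
[ 0  0  0  0  0  0  0  0 19 88  0  0]
  head 90.0 63 elev med deg -43.2 rmax 0.067
  head 105.0 47 elev med deg -42.9 rmax 0.071
side tail 53 (array([ 0.61568701, -0.12817162]), 15.629344940185547) 0.13888530305926405
[ 0  0  4  0  0  0  0  1 63  3  0  0]
  head 75.0 50 elev med deg -43.3 rmax 0.064
(np.int64(89), (array([0.4264165, 0.3314942]), 11.455880165100098), array([0.4257, 0.3335, 0.0447])) (np.int64(79), (array([0.49188977, 0.31849133]), 11.376720428466797), array([0.4925, 0.3216, 0.045 ]))
```

View pics/end2.png

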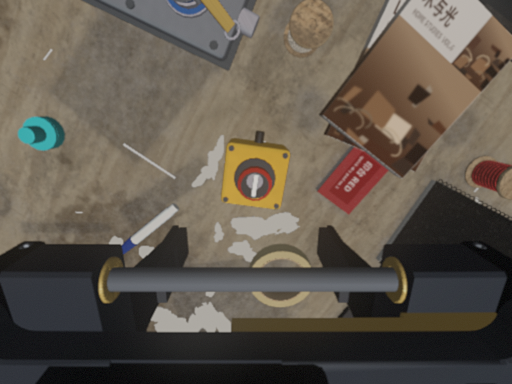

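```bash
python3 - <<'E'
from h import *
o={n:np.load(n+".npz") for n in("scene","side")}
for n in o:
  p,d,m=look(n); 
  for D in(o[n]["d"],d):
    P=cloud(D,m); X=P[D>0]; k=at((.47,-.295),.013,.075,.105,X); print(n,k.sum(),np.percentile(X[k,2],[25,50,75,90]).round(4))
E
```

```text
scene 20 [0.0902 0.0919 0.0927 0.093 ]
scene 19 [0.0908 0.0913 0.092  0.0935]
side 9 [0.092  0.0923 0.0928 0.0941]
side 10 [0.0896 0.0923 0.0928 0.0931]
```

The stop's height matches its height at the start, so it is fully up. Handing in.

```bash
python3 -c "
from h import *
print(env.sign_off())"
```

```text
the job is handed in; nothing more can be done
None
```

The glue feed is connected and I handed the job in at about 41 s; the sign-off gave no verdict.

**What I did:** I pressed the stop button down, then put both dust caps in the tray. I seated each coupling on the adaptor of its own colour and closed both its cam arms with the open fingers. Last, I turned the stop clockwise until it came up.

**Last checks:**
- **Couplings:** both tail tops are at about 0.138 m, which is home height. I measured all four arms at about 41–48° below level on their upper faces, which puts their centre lines near the 50° stop.
- **Caps:** both lie inside the tray.
- **Stop:** its top is back at its starting height to within about 1 mm.
- **Gripper:** clear of everything, at z = 0.245 m.

**Readings that disagreed or were partial:**
- The cameras differ by 2–4 mm in horizontal position. The wrist view and the smooth seating settled where the adaptors are.
- At the end the gripper partly hid the blue coupling in the scene picture, so its final check rests mainly on the side view and the earlier pictures.
- I did not measure the spool and stamp again, but nothing touched them.

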